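# Punch a hinge leaf and offer it up to its mate

### The arm

A 6-joint arm with a two-finger parallel gripper is mounted at the origin on a cart in front of the work surface, level with it; the furniture and walls round the work are solid. World frame = base frame: x ahead of the robot, y to its left, z up, the work surface at z = 0. Lengths are in m, angles in rad, forces in N, time in s.
With the tool pointing down it reaches from about 0.375 to 0.9 m from the base axis. Payload 3.1 kg.
Tool frame: the origin (TCP) lies at the centre of the arm's flange, where the gripper is bolted on; the fingertips stand robot.tip_extent ahead of it and the grasp point (between the pads) lies 164 mm ahead of it (robot.tip_extent is the distance from the TCP to the fingertips, in m); z points along the fingers, y is the line along which they close (so a half turn about z gives the same grasp; the last joint's range is limited). The gripper opens to 87 mm and grips with 3 to 60 N. Pads are 19 mm wide; open, the fingers measure 117 mm over their backs; the gripper's body (75 mm by 190 mm) begins 51 mm behind the grasp point.
Start: joints at [-1.304, 0.527, 1.433, -0, 1.181, -0.178], TCP at [0.269, -0.564, 0.405] pointing down, gripper open.
Joint ranges: [-3.08, 3.08], [-0.75, 2.2], [0.22, 2.44], [-1.43, 4.57], [0, 2.65], [-2.85, 2.85]. Speed limits (rad/s): [2.79, 2.79, 3.14, 3.14, 3.14, 3.14].

### API

Orientations are given as a unit quaternion [x, y, z, w].
In Python, from rig import get_obs, camera, hand_in, cut_out, robot gives the robot as it stands.
- The arm moves only by the tool step_arm, never from a script. Its argument "rows" is a list of rows, each a list of 6 numbers: the shift along the world's x, y, z in m, then the turn, a rotation vector about the world's x, y, z in degrees. A call has 1 to 12 rows; each row shifts and turns the commanded pose from where the row before left it; what a row does not reach is not made up. A row lasts 1/8 s, in which the tool goes at most 62.5 mm and 10.7 degrees, less where a joint would pass 70% of its speed; a pose out of reach is approached as far as the arm can. A call is refused whole if a number of a shift passes 0.0625 or a number of a turn 10.7, either way. A call with a gripper value outside its range is refused whole. "jaw" is the finger opening in m, from 0 to 0.087, set as the call begins (left out, the last holds). The fingers move at their own pace and stop on an object; "squeeze" is the grip in N (left out, the last holds). Time passes only in rows, so rows that do not move let the fingers close. It gives the time, the measured TCP pose, the force, the opening and the grip force at its end, in the units of the state.
- get_obs(): the state, without advancing time (a new reading comes with each control period).
- camera(name): name is "scene" or "top"; returns a dict with "pixels" (384x512x3 uint8, blue, green, red), "depth" (384x512 float32, m along the optical axis (not along the pixel's ray), 0 where there is no reading), "fov_y" (degrees; the focal length in pixels is half the picture's height over the tangent of half this angle, whatever the lens; pixels are square), "cx", "cy" (the principal point, pixels), "k1" (the pictures are not rectified: a ray, as slopes to the right and down, at radius r is drawn at 1 + k1 r^2 times it, then the intrinsics apply), "extrinsics" (4x4, takes a point from camera to world coordinates). Camera axes: x right, y up, looking along -z (the intrinsics and any distortion apply to the point x, -y, -z); pixel columns grow to the right and rows downward; lengths in m; the calibration is good to about 2 mm. A picture is of the moment at which its call begins.
- hand_in(): hands the job in; it is judged then, once.
Trained networks look in the newest picture that a camera, given by its name, has taken for a name from the list of things; names that differ only in an ending like _2 or _b are one class to them, and where a whole thing is asked for, a point or a joint stands for the part that bears it (a point fixed in the world has none). Each returns a list of dicts, best first, with "confidence" (0 to 1); they miss things now and then, are a little off and sometimes report something else, mostly with a low value. They report only what shows in the picture. A call takes as long as a camera call. They do not tell look-alikes from the thing itself.
- cut_out(label, camera): "region" (384x512 bool, what is visible of it) and "extent" ([centre column, centre row, width, height] in pixels, round what is visible of it).
The state is a dict: "time": time; "q": joint angles; "joint_velocities": joint speeds; "joint_torque": joint torques, N m; "position": TCP position; "tool_rot": TCP orientation; "ft_force": force on the tool from outside, world axes, zero at the start; "moment": the same for the moment, N m; "grip_width": finger opening in m; "grip_force": force on a finger pad.
Only numpy, scipy, OpenCV 4.12 (cv2) and the standard library are available. Lean on these libraries where they do the work, as an engineer would, in place of code of your own. Each camera call takes 0.05 s, during which the arm holds its last target. There are 200 camera calls.

### The job

Finish the loose hinge leaf and offer it up to the jamb. Push the hand press's sprung lever all the way down to its stop with the leaf lying under the punch and let the lever come back up; then draw the leaf out from under the punch and bring its knuckle gently between the two knuckles of the leaf on the jamb block, so that the three holes line up and a hinge pin could be pushed straight through. Finish while holding the leaf motionless there in the gripper, not pushed hard against the jamb, and leave the pin, the pliers and the sanding block alone.

Things in the scene. Friction and masses are not known exactly. Their poses are not given: they have to be found in the camera images.
- press: Low grey hand press fixed to the table, left or right, turned up to 0.25 rad. Origin on the table under the leaf's middle; x away from the robot, y left, z up. Base plate x -70 to 20, y -62 to 78 mm, 10 mm thick. On it an anvil, x -39 to 15 mm, 30 mm wide, top z = 30 mm: the leaf lies on it, knuckle overhanging to +x. At x -44 to -39 mm a stop 34 mm high.
- pivot (a point): Lever pivot (axis along press x) between two cheeks 67 mm high: press x -46, y 55, z 55 mm. The lever's bar runs from it towards -y at x = -46 mm, nearer the robot than the leaf; raised, its top is at z = 91 mm at y = -40 mm.
- lever (a joint): Press lever angle in rad: 0 raised (where its spring returns it), 0.32 down on its stop. A push of about 4 N at the grip starts it and about 8 N holds it at the stop.
- lever_tip (a point): Top of the lever's black round grip (20 mm diameter, 52 mm long along the lever), in the grip's middle, 150 mm from the pivot. About z = 112 mm with the lever up, 65 mm with it down on its stop (it then lies level, at x -46, y -95 mm in the press's frame).
- punch (a point): Tip of the punch (8 mm diameter), under a stub that reaches from the bar over the leaf's near end to press x = -16 mm, top at z = 85 mm. It is about 18 mm above the leaf with the lever up, so the leaf cannot be raised straight up: lift it about 4 mm, slide it at least 30 mm to +x of the press, then raise it.
- leaf: Loose flat steel hinge leaf, about 0.1 kg, on the anvil. Plate x -34 to 23 mm, 50 mm wide, 6 mm thick; at +x a 20 mm wide neck bears one knuckle: tube 18 mm outside, hole 10 mm, 20 mm long along y. Origin in the underside near the centre of mass; x to the knuckle, z up. Starts within 3 mm and 0.06 rad of press z = 30 mm. Grip it across its width at the origin: the edges stand clear of the anvil.
- leaf_eye (a point): Centre of the loose leaf's knuckle hole: leaf x +36, z +3 mm (mid-thickness of the plate). y is the hole's axis.
- leaf_mark (a point): Point of the leaf's underside that belongs under the punch: leaf x -24 mm.
- anvil (a point): Point on the anvil's top under the punch: press x -24, z 30 mm.
- jamb: Wooden jamb block, fixed, left or right, turned up to 0.25 rad. Origin on the table under the knuckles' middle; x away from the robot into the block, y along the knuckles. Block x 13 to 73 mm, 110 mm wide, 75 mm high, at the back a strip to 91 mm; foot 12 mm high, from x = 3 mm. A steel leaf lies on top; its two knuckles (18 mm outside, hole 10 mm, 14 mm long) stand out in front.
- jamb_eye (a point): Middle of the 24 mm gap between the jamb's two knuckles, on their hole axis (y), 78 mm above the table; the gap is open above, below and in front. The loose leaf's eye belongs here, its plate on the robot's side (-x). A level leaf lowered from above has 4 mm free in front and behind, 2 mm at each side.
- pin: Bystander: steel hinge pin, 36 mm long, lying at the back of the middle of the table. To be left alone.
- pliers: Bystander: red-handled pliers, 147 mm, lying across the middle in front of the press and jamb. To be left alone.
- sanding_block: Bystander: dark sanding block 36x60x24 mm at the right. To be left alone.
There are look-alikes about, which are no part of the job. There is more than one size of the press; the job needs the larger.

How it is judged:
By the outcome, as a careful person would: the job done as asked, in the order asked, and still so for the second after the job is handed in, while the arm keeps its last pose, push and grip.
It also fails if it takes over 56 s, if anything falls off the work surface, if the arm or the gripper's body presses on something with over 40 N, if the wrist force passes 120 N, or if a joint passes its speed limit or range.

## Working session

There is one attempt and no reset: what is moved stays moved. The work goes in short steps, Python scripts to look and compute and a tool call to move; the robot and the scene stay as the last step left them, time stands still between calls to the robot, and variables do not carry over. Pictures are saved under pics/ and viewed, at most 10 in all, crops included, and the job is handed in when it is done.

Besides the shell and the picture viewer there is one more tool, called as name(argument=value, ...), one argument or row to a line, values as JSON. step_arm: Moves the arm, as the interface text tells. Its arguments: {"type":"object","properties":{"rows":{"type":"array"},"jaw":{"type":"number"},"squeeze":{"type":"number"}},"required":["rows"]}

```bash
ls; mkdir -p pics
cat > h.py <<'E'
import numpy as np, cv2
from rig import get_obs, camera, hand_in, cut_out, robot
def K(c):
    h=c["pixels"].shape[0]; f=h/2/np.tan(np.radians(c["fov_y"])/2); return f
def world(c,u,v,d=None):
    f=K(c); u=np.atleast_1d(u).astype(float); v=np.atleast_1d(v).astype(float)
    if d is None: d=c["depth"][v.astype(int),u.astype(int)]
    x=(u-c["cx"])/f; y=(v-c["cy"])/f; a,b=x.copy(),y.copy()
    for _ in range(20):
        s=1+c["k1"]*(a*a+b*b); a,b=x/s,y/s
    P=np.stack([a*d,-b*d,-d*np.ones_like(a),np.ones_like(a)])
    return (c["extrinsics"]@P)[:3].T
def cloud(c):
    v,u=np.nonzero(c["depth"]>0); return u,v,world(c,u,v)
def proj(c,P):
    P=np.atleast_2d(P); q=(np.linalg.inv(c["extrinsics"])@np.c_[P,np.ones(len(P))].T)
    a=q[0]/-q[2]; b=-q[1]/-q[2]; s=1+c["k1"]*(a*a+b*b); f=K(c)
    return np.stack([a*s*f+c["cx"],b*s*f+c["cy"]],1)
E
python3 - <<'E'
from h import *
print(robot.tip_extent,get_obs())
cs=[]
for n in ("top","scene"):
    c=camera(n); np.save(f"{n}.npy",c,allow_pickle=True); cs.append(c["pixels"])
    print(n,c["fov_y"],c["k1"],c["extrinsics"].round(3).tolist())
    for l in ("press","lever","lever_tip","leaf","jamb","pin","pliers","sanding_block"):
        print(l,[(round(r["confidence"],2),np.round(r["extent"]).tolist()) for r in cut_out(l,n)])
    cv2.imwrite(f"pics/{n}.png",cv2.resize(c["pixels"],(800,600),interpolation=cv2.INTER_CUBIC))
E
```

```text
pics
0.1822 {'time': 0.0, 'q': array([-1.30450978e+00,  5.28468205e-01,  1.43391836e+00, -2.82034188e-05,
        1.18139884e+00, -1.78513593e-01]), 'joint_velocities': array([-0.00055303, -0.0012383 ,  0.00228761, -0.00056079, -0.00028673,
        0.0002005 ]), 'joint_torque': array([ 3.93608170e-04, -4.40040565e+01, -1.76592082e+01,  6.33374671e-02,
        5.82530466e-02, -1.66515920e-04]), 'position': array([ 0.26884556, -0.56383376,  0.40376485]), 'tool_rot': array([ 9.75369102e-01,  2.20576318e-01, -6.11282202e-05, -1.09474803e-03]), 'ft_force': array([-0.07381558,  0.84232978, -0.72983452]), 'moment': array([-0.01163418,  0.01177001, -0.0441633 ]), 'grip_force': 0.0, 'grip_width': 0.08651745019063699}
top 45.2054921116303 -0.022105557598907945 [[0.012, 0.996, -0.092, 0.409], [-1.0, 0.01, -0.022, -0.082], [-0.021, 0.092, 0.996, 1.388], [0.0, 0.0, 0.0, 1.0]]
press [(0.91, [311.0, 249.0, 48.0, 27.0]), (0.76, [305.0, 190.0, 71.0, 37.0])]
lever [(0.65, [308.0, 193.0, 65.0, 16.0]), (0.63, [313.0, 254.0, 51.0, 10.0])]
lever_tip [(0.67, [309.0, 192.0, 63.0, 14.0]), (0.55, [314.0, 255.0, 50.0, 12.0])]
leaf [(0.59, [301.0, 180.0, 22.0, 31.0])]
jamb [(0.88, [188.0, 173.0, 56.0, 38.0])]
pin [(0.52, [305.0, 188.0, 70.0, 36.0])]
pliers [(0.59, [238.0, 238.0, 14.0, 48.0])]
sanding_block [(0.58, [304.0, 191.0, 68.0, 36.0]), (0.52, [351.0, 149.0, 18.0, 6.0])]
scene 45.5164379027301 -0.1430638873568622 [[-0.82, 0.269, -0.505, -0.019], [-0.572, -0.421, 0.704, 0.746], [-0.024, 0.866, 0.499, 0.675], [0.0, 0.0, 0.0, 1.0]]
press [(0.84, [339.0, 226.0, 33.0, 34.0]), (0.68, [282.0, 191.0, 65.0, 64.0])]
lever [(0.71, [294.0, 182.0, 44.0, 43.0])]
lever_tip [(0.95, [290.0, 182.0, 41.0, 45.0]), (0.55, [281.0, 191.0, 65.0, 64.0])]
leaf [(0.73, [272.0, 196.0, 23.0, 13.0])]
jamb [(0.98, [187.0, 255.0, 70.0, 70.0])]
pin []
pliers [(0.76, [292.0, 258.0, 47.0, 25.0])]
sanding_block [(0.58, [272.0, 172.0, 17.0, 18.0])]
```

View pics/top.png

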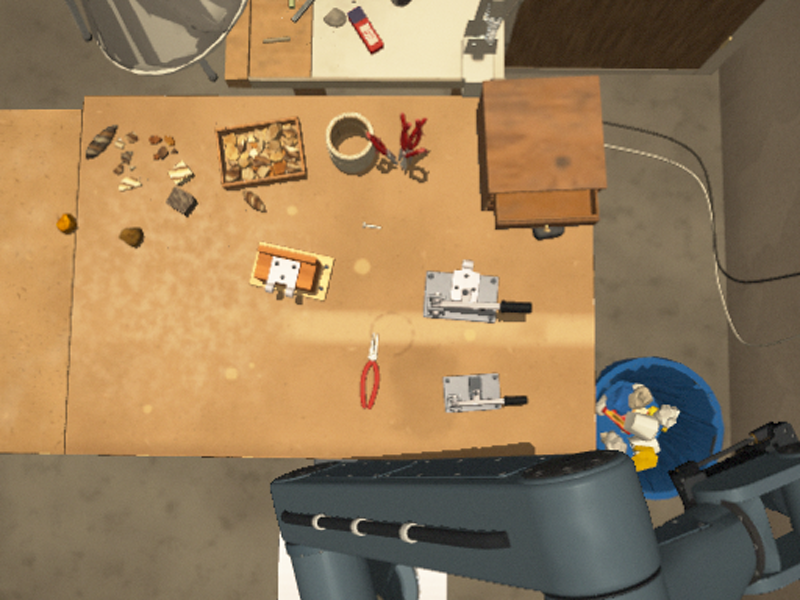

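View pics/scene.png

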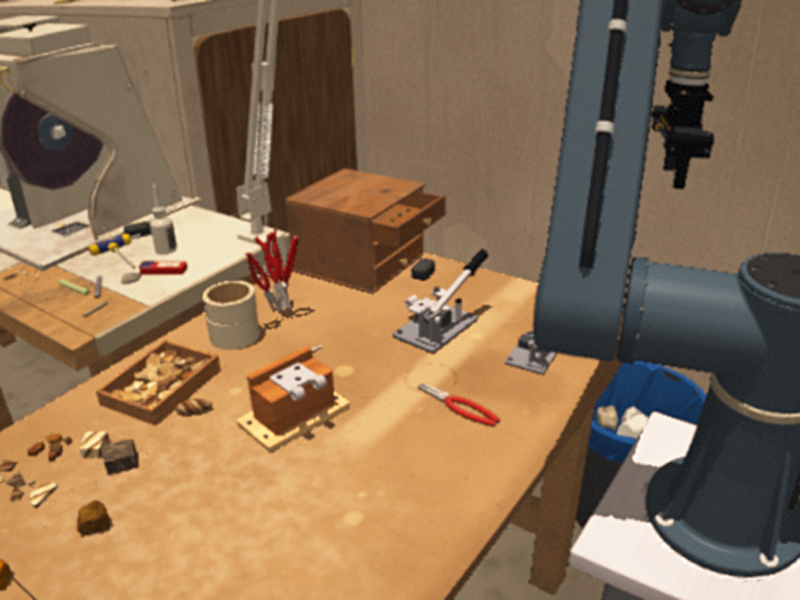

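The larger press (top picture at 463,292) has the leaf under its punch. The look-alike at (472,392) is smaller and empty. There is one jamb, at (290,272). I'll confirm this in an enlarged crop and measure.

Run:
```python
from h import *
T=np.load("top.npy",allow_pickle=True).item(); S=np.load("scene.npy",allow_pickle=True).item()
def crop(c,u0,v0,w,h,W,H): return cv2.resize(c["pixels"][v0:v0+h,u0:u0+w],(W,H),interpolation=cv2.INTER_CUBIC)
a=np.hstack([crop(T,262,160,80,60,400,300),crop(T,152,145,80,60,400,300)])
b=np.hstack([crop(S,245,155,80,60,400,300),crop(S,150,220,80,60,400,300)])
cv2.imwrite("pics/crops.png",np.vstack([a,b]))
for nm,c,boxes in (("top",T,dict(press=(262,342,160,210),small=(275,345,232,270),jamb=(155,220,150,200))),("scene",S,dict(press=(245,325,155,230),jamb=(150,230,220,290)))):
    u,v,P=cloud(c)
    for k,(a,b,d,e) in boxes.items():
        m=(u>=a)&(u<b)&(v>=d)&(v<e); Q=P[m]
        h,ed=np.histogram(Q[:,2],bins=np.arange(-.02,.13,.004)); print(nm,k,m.sum(),dict(zip((ed[:-1]*1000).round().astype(int).tolist(),h.tolist())))
        if k!="jamb":
            q=Q[(Q[:,2]>.005)&(Q[:,2]<.016)]
        else: q=Q[(Q[:,2]>.006)&(Q[:,2]<.1)]
        print(cv2.minAreaRect((q[:,:2]*1000).astype(np.float32)))
    # table plane residual
    m=(abs(P[:,2])<.01)&(abs(P[:,0]-.55)<.15)&(abs(P[:,1])<.3); A=np.c_[P[m,:2],np.ones(m.sum())]; s=np.linalg.lstsq(A,P[m,2],rcond=None)[0]; print("table",s.round(4),(P[m,2]-A@s).std().round(5))
```

```text
top press 3983 {-20: 0, -16: 0, -12: 7, -8: 196, -4: 1015, 0: 986, 4: 368, 8: 424, 12: 151, 16: 48, 20: 3, 24: 4, 28: 31, 32: 133, 36: 129, 40: 31, 44: 7, 48: 3, 52: 5, 56: 19, 60: 40, 64: 50, 68: 31, 72: 29, 76: 37, 80: 38, 84: 19, 88: 16, 92: 16, 96: 13, 100: 20, 104: 38, 108: 28, 112: 28, 116: 15, 120: 5, 124: 0}
((569.2637939453125, -202.9879150390625), (148.63525390625, 238.58189392089844), 0.6552866697311401)
top small 2653 {-20: 0, -16: 0, -12: 4, -8: 173, -4: 745, 0: 746, 4: 380, 8: 212, 12: 38, 16: 19, 20: 46, 24: 21, 28: 2, 32: 1, 36: 2, 40: 6, 44: 22, 48: 32, 52: 26, 56: 34, 60: 24, 64: 15, 68: 13, 72: 13, 76: 23, 80: 24, 84: 23, 88: 7, 92: 2, 96: 0, 100: 0, 104: 0, 108: 0, 112: 0, 116: 0, 120: 0, 124: 0}
((371.91070556640625, -227.052734375), (109.34456634521484, 204.9853515625), 0.7080925703048706)
top jamb 3239 {-20: 0, -16: 0, -12: 9, -8: 189, -4: 792, 0: 701, 4: 168, 8: 203, 12: 164, 16: 32, 20: 5, 24: 11, 28: 5, 32: 10, 36: 6, 40: 5, 44: 6, 48: 6, 52: 8, 56: 8, 60: 3, 64: 10, 68: 56, 72: 196, 76: 220, 80: 176, 84: 106, 88: 96, 92: 43, 96: 5, 100: 0, 104: 0, 108: 0, 1
[... 357 characters left out ...]
 60: 36, 64: 79, 68: 41, 72: 42, 76: 44, 80: 36, 84: 23, 88: 26, 92: 26, 96: 16, 100: 24, 104: 23, 108: 30, 112: 29, 116: 27, 120: 5, 124: 0}
((591.6209106445312, -270.04547119140625), (242.81939697265625, 386.1910095214844), 26.89893913269043)
scene jamb 5571 {-20: 0, -16: 0, -12: 0, -8: 2, -4: 1204, 0: 1603, 4: 121, 8: 257, 12: 322, 16: 64, 20: 80, 24: 73, 28: 63, 32: 78, 36: 71, 40: 81, 44: 69, 48: 74, 52: 65, 56: 52, 60: 47, 64: 58, 68: 61, 72: 334, 76: 172, 80: 326, 84: 108, 88: 162, 92: 24, 96: 0, 100: 0, 104: 0, 108: 0, 112: 0, 116: 0, 120: 0, 124: 0}
((663.3828125, 106.334228515625), (166.30523681640625, 288.47210693359375), 58.246036529541016)
table [ 0.0005 -0.0008  0.0003] 0.00194
```

View pics/crops.png

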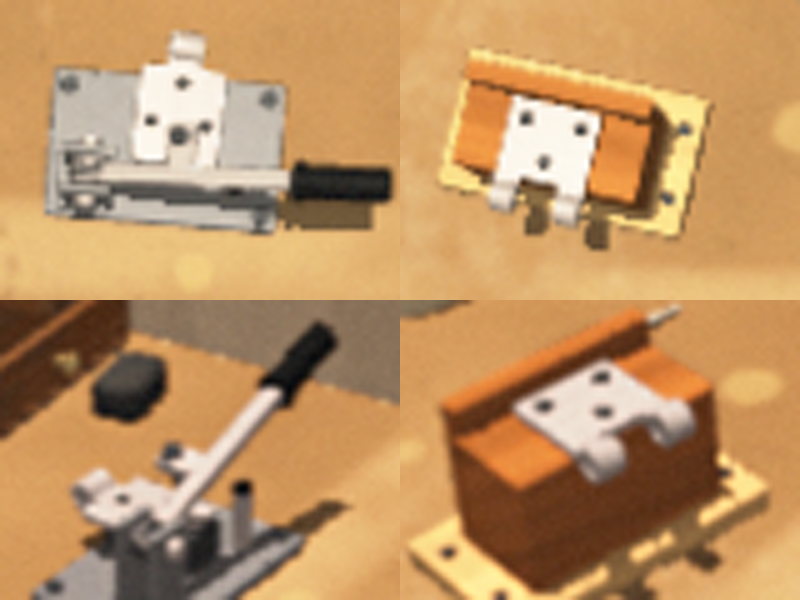

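```bash
cat > fit.py <<'E'
from h import *
from scipy.ndimage import map_coordinates, gaussian_filter
from scipy.optimize import minimize
def rect(x0,x1,y0,y1,z): return [((x0,y0,z),(x1,y0,z)),((x1,y0,z),(x1,y1,z)),((x1,y1,z),(x0,y1,z)),((x0,y1,z),(x0,y0,z))]
r=rect(-70,20,-62,78,10)
PRESS=dict(top=r,scene=[((20,78,10),(-70,78,10)),((20,78,10),(20,30,10)),((-70,0,10),(-70,78,10))])
def leafE(cam):
    e=[((-8,-25,6),(23,-25,6)),((-25,25,6),(23,25,6)),((23,25,6),(23,10,6)),((23,-25,6),(23,-10,6))]
    if cam=="top": e+=[((45,-10,3),(45,10,3)),((30,10,10),(44,10,6)),((30,-10,10),(44,-10,6))]
    else: e=[((-10,25,6),(23,25,6)),((23,25,6),(23,10,6)),((28,10,10),(44,10,6)),((45,-10,6),(45,10,6))]
    return e
LEAF=dict(top=leafE("top"),scene=leafE("scene"))
kn=[]
for a,b in((12,26),(-26,-12)):
    kn+=[((-9,a,78),(-9,b,78)),((-8,a,82),(2,a,87)),((-8,b,82),(2,b,87))]
JAMB=dict(top=kn+[((73,-55,91),(73,55,91)),((13,55,75),(13,28,75)),((13,-28,75),(13,-55,75)),((15,55,75),(45,55,75)),((15,-55,75),(45,-55,75))],
 scene=[((13,55,75),(13,30,75)),((13,-30,75),(13,-55,75)),((13,55,75),(50,55,75)),((13,55,12),(13,55,75)),((73,55,91),(73,-55,91)),((13,-55,15),(13,-55,75))]+kn[:1]+kn[3:4])
def place(p,q,z0=0):
    c,s=np.cos(p[2]),np.sin(p[2]); q=np.atleast_2d(q)/1000
    return np.c_[p[0]+c*q[:,0]-s*q[:,1],p[1]+s*q[:,0]+c*q[:,1],q[:,2]+z0]
def score(p,c,G,E,z0):
    tot=0;n=0
    for a,b in E:
        t=np.linspace(.05,.95,25)[:,None]; q=np.array(a)*(1-t)+np.array(b)*t
        uv=proj(c,place(p,q,z0)); d=uv[-1]-uv[0]; L=np.hypot(*d); nn=np.array([-d[1],d[0]])/L
        f=lambda o:np.stack([map_coordinates(g,[(uv+o*nn)[:,1],(uv+o*nn)[:,0]],order=1) for g in G])
        tot+=L*np.linalg.norm((f(1.)-f(-1.)).mean(1)); n+=L
    return -tot/n
def fit(c,E,p0,z0=0,sig=(1.5,.6)):
    p=np.array(p0,float)
    for s in sig:
        G=[gaussian_filter(c["pixels"][...,k].astype(float),s) for k in range(3)]
        best=None
        for dx in(-.006,-.003,0,.003,.006):
            for dy in(-.006,-.003,0,.003,.006):
              for dt in (-.04,0,.04):
                q=p+[dx,dy,dt]; v=score(q,c,G,E,z0)
                if best is None or v<best[0]: best=(v,q)
        w=np.array([.001,.001,.01])
        R=minimize(lambda x:score(best[1]+x*w,c,G,E,z0),np.zeros(3),method="Nelder-Mead",options=dict(initial_simplex=np.r_[np.zeros((1,3)),2*np.eye(3)]))
        p=best[1]+R.x*w
    return p,-R.fun
def draw(c,im,E,p,z0,col,box,k):
    for a,b in E:
        uv=proj(c,place(p,[a,b],z0)); uv=((uv+.5-np.array(box))*k)
        cv2.line(im,tuple(map(int,uv[0].round())),tuple(map(int,uv[1].round())),col,1)
E
cat > run.py <<'E'
from fit import *
C={n:np.load(n+".npy",allow_pickle=True).item() for n in("top","scene")}
T=C["top"]
def ray(c,u,v,z):
    a=world(c,u,v,np.ones(1))[0]; o=c["extrinsics"][:3,3]; return o+(a-o)*(z-o[2])/(a[2]-o[2])
co=[ray(T,262+x/5-.5,160+y/5-.5,.01)[:2] for x,y in((57,68),(285,85),(45,213),(274,235))]
m=np.array([(20,78),(20,-62),(-70,78),(-70,-62)])/1000
co=np.array(co); a=m-m.mean(0); b=co-co.mean(0)
th=np.arctan2((a[:,0]*b[:,1]-a[:,1]*b[:,0]).sum(),(a*b).sum()); R=np.array([[np.cos(th),-np.sin(th)],[np.sin(th),np.cos(th)]])
pp=np.r_[co.mean(0)-R@m.mean(0),th]; print("press init",pp.round(4), (b-a@R.T).round(4).tolist())
k1=ray(T,152+103/5-.5,145+197/5-.5,.087)[:2]; k2=ray(T,152+167/5-.5,145+210/5-.5,.087)[:2]
d=k1-k2; jj=np.r_[(k1+k2)/2,np.arctan2(-d[0],d[1])]; print("jamb init",jj.round(4),np.hypot(*d))
out={}
ims=[]
for n,c in C.items():
    p,s1=fit(c,PRESS[n],pp); l,s2=fit(c,LEAF[n],p,.03); j,s3=fit(c,JAMB[n],jj)
    print(n,"press",p.round(4),s1.round(1),"leaf",l.round(4),s2.round(1),"jamb",j.round(4),s3.round(1))
    for bx in ((262,160),(152,145)) if n=="top" else ((245,155),(150,220)):
        im=cv2.resize(c["pixels"][bx[1]:bx[1]+60,bx[0]:bx[0]+80],(400,300),interpolation=cv2.INTER_CUBIC)
        draw(c,im,PRESS[n],p,0,(0,0,255),bx,5);draw(c,im,LEAF[n],l,.03,(0,255,0),bx,5);draw(c,im,JAMB[n],j,0,(255,0,0),bx,5); ims.append(im)
cv2.imwrite("pics/fit1.png",np.vstack([np.hstack(ims[:2]),np.hstack(ims[2:])]))
E
python3 run.py
```

```text
press init [ 0.5774 -0.1913 -0.0749] [[-0.0011, -0.0012], [0.0004, 0.0014], [0.001, -0.0014], [-0.0003, 0.0013]]
jamb init [ 0.554   0.1543 -0.1902] 0.0375323179943077
top press [ 0.5757 -0.1913 -0.0708] 53.4 leaf [ 0.5754 -0.1882 -0.1248] 85.7 jamb [ 0.5436  0.1458 -0.2019] 65.7
scene press [ 0.569  -0.1793 -0.0752] 102.9 leaf [ 0.575  -0.1879 -0.1944] 98.3 jamb [ 0.5532  0.1575 -0.2096] 62.5
```

View pics/fit1.png

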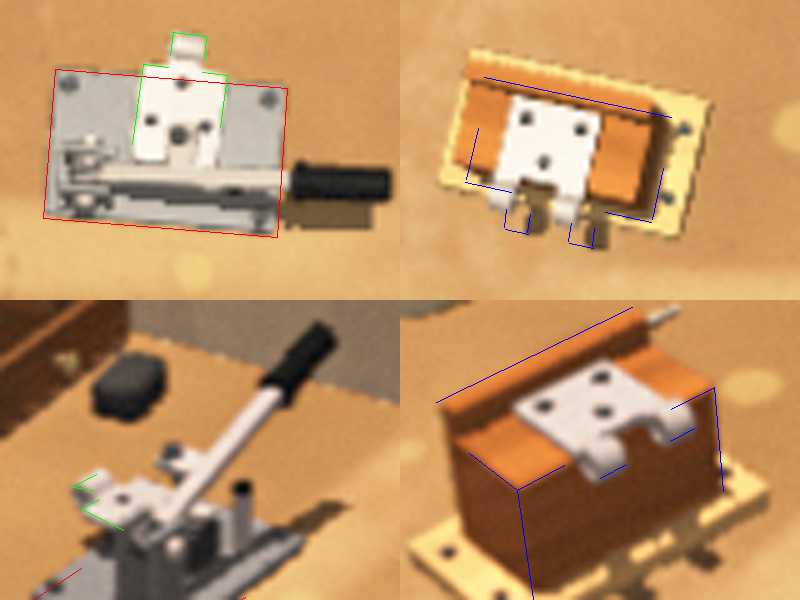

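The top-view press and leaf fits sit on the edges. The jamb top fit slid off onto the shadows, with its block front at crop (470,185) instead of (455,160). I'll refit the jamb locally.

```bash
cat > run2.py <<'E'
from fit import *
import fit as F
C={n:np.load(n+".npy",allow_pickle=True).item() for n in("top","scene")}
def loc(c,E,p,z0=0,sig=(1.,.6)):
    w=np.array([.001,.001,.01]); p=np.array(p,float)
    for s in sig:
        G=[gaussian_filter(c["pixels"][...,k].astype(float),s) for k in range(3)]
        R=minimize(lambda x:score(p+x*w,c,G,E,z0),np.zeros(3),method="Nelder-Mead",options=dict(initial_simplex=np.r_[-np.ones((1,3)),2*np.eye(3)])); p=p+R.x*w
    return p,-R.fun
T=C["top"]
# point fit jamb
pts=[(73,55,91,470,52),(73,-55,91,655,98),(13,55,75,453,160),(13,-55,75,638,207),(-9,19,78,503,213),(-9,-19,78,567,226)]
pts=np.array(pts,float); uv=np.c_[152-400/5*1+pts[:,3]/5-.5,145+pts[:,4]/5-.5]
res=lambda x:(proj(T,place(x,pts[:,:3]))-uv).ravel()
from scipy.optimize import least_squares
r=least_squares(res,[.554,.154,-.2]); print("jamb pts",r.x.round(4),r.fun.reshape(-1,2).round(1).tolist())
ims=[]
for n,c in C.items():
    p,s1=loc(c,PRESS[n],[.5765,-.1913,-.073]); l,s2=loc(c,LEAF[n],[.5754,-.1882,-.125],.03); 
    EJ=JAMB[n]
    j,s3=loc(c,EJ,r.x); jk,_=loc(c,(kn if n=="top" else kn[:1]+kn[3:4]+EJ[:3]),r.x); 
    print(n,"press",p.round(4),s1.round(1),"leaf",l.round(4),s2.round(1),"jamb",j.round(4),s3.round(1),"alt",jk.round(4))
    for bx in ((262,160),(152,145)) if n=="top" else ((245,155),(150,220)):
        im=cv2.resize(c["pixels"][bx[1]:bx[1]+60,bx[0]:bx[0]+80],(400,300),interpolation=cv2.INTER_CUBIC)
        draw(c,im,PRESS[n],p,0,(0,0,255),bx,5);draw(c,im,LEAF[n],l,.03,(0,255,0),bx,5);draw(c,im,EJ,j,0,(255,0,0),bx,5); ims.append(im)
cv2.imwrite("pics/fit2.png",np.vstack([np.hstack(ims[:2]),np.hstack(ims[2:])]))
E
sed -i 's/152-400\/5\*1+pts\[:,3\]\/5-.5/152+(pts[:,3]-400)\/5-.5/' run2.py; python3 run2.py
```

```text
jamb pts [ 0.5551  0.1544 -0.2178] [[0.3, 0.8], [0.6, 0.1], [-0.2, 0.2], [-0.3, -0.7], [-0.2, -0.4], [-0.2, 0.0]]
top press [ 0.5757 -0.1913 -0.0708] 53.4 leaf [ 0.5754 -0.1882 -0.1248] 85.7 jamb [ 0.554   0.1556 -0.1918] 78.0 alt [ 0.5604  0.1553 -0.2695]
scene press [ 0.5771 -0.1893 -0.0508] 71.8 leaf [ 0.575  -0.1879 -0.1943] 98.3 jamb [ 0.5532  0.1575 -0.2096] 62.5 alt [ 0.5531  0.1564 -0.2018]
```

View pics/fit2.png

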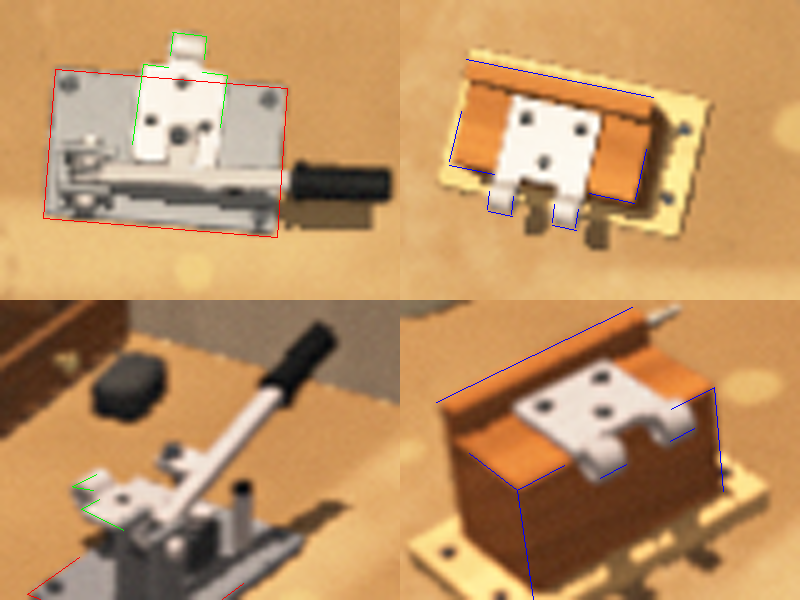

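Top fit agrees with the given sizes: jamb about (0.554, 0.156, −0.195 rad), leaf about (0.575, −0.188, −0.125 rad), press about (0.576, −0.191, −0.072 rad). Next I'll check the lever grip position and start moving.

Run:
```python
from h import *
T=np.load("top.npy",allow_pickle=True).item();S=np.load("scene.npy",allow_pickle=True).item()
for c,(a,b,d,e) in ((T,(319,341,190,202)),(S,(295,313,157,182))):
    u,v,P=cloud(c); m=(u>=a)&(u<b)&(v>=d)&(v<e)&(P[:,2]>.085)&(P[:,2]<.13)&(c["pixels"][v,u].max(1)<70)
    q=P[m]; print(m.sum(),np.median(q,0).round(4),q.min(0).round(3),q.max(0).round(3))
```

```text
117 [ 0.5247 -0.2721  0.1094] [ 0.517 -0.297  0.095] [ 0.534 -0.247  0.124]
99 [ 0.5195 -0.2689  0.1081] [ 0.512 -0.293  0.089] [ 0.536 -0.243  0.119]
```

step_arm(
  rows=[
    [0.032, 0.036, -0.01, 0, 0, -4],
    [0.032, 0.036, -0.01, 0, 0, -4],
    [0.032, 0.036, -0.01, 0, 0, -4],
    [0.032, 0.036, -0.01, 0, 0, -4],
    [0.032, 0.036, -0.01, 0, 0, -4],
    [0.032, 0.036, -0.01, 0, 0, -4],
    [0.032, 0.036, -0.01, 0, 0, -4],
    [0.03, 0.034, -0.01, 0, 0, -4],
    [0, 0, 0, 0, 0, 0],
  ],
  jaw=0.0,
  squeeze=20,
)

```text
time: 2.02
position: [0.5244, -0.2754, 0.324]
tool_rot: [0.999, -0.054, -0.001, -0.001]
ft_force: [-0.0, 0.1, -1.0]
grip_width: 0.0056
grip_force: 0.0
```

step_arm(
  rows=[
    [0, 0, -0.015, 0, 0, 0],
    [0, 0, -0.012, 0, 0, 0],
    [0, -0.001, -0.01, 0, 0, 0],
    [0, -0.002, -0.01, 0, 0, 0],
    [0, -0.002, -0.01, 0, 0, 0],
    [0, -0.002, -0.01, 0, 0, 0],
    [0, -0.001, -0.007, 0, 0, 0],
    [0, 0, 0, 0, 0, 0],
    [0, 0, 0, 0, 0, 0],
  ],
)

```text
time: 3.15
position: [0.5226, -0.287, 0.2509]
tool_rot: [0.998, -0.057, -0.0, 0.0]
ft_force: [-2.1, -1.7, 5.8]
grip_width: 0.0004
grip_force: 3.2
```

step_arm(
  rows=[
    [0, 0, -0.003, 0, 0, 0],
    [0, 0, -0.003, 0, 0, 0],
    [0, 0, 0, 0, 0, 0],
    [0, 0, 0, 0, 0, 0],
  ],
)

```text
time: 3.65
position: [0.5226, -0.2871, 0.2467]
tool_rot: [0.998, -0.057, 0.0, 0.001]
ft_force: [-4.9, -0.7, 15.5]
grip_width: 0.0006
grip_force: 7.9
```

step_arm(
  rows=[
    [0, 0, -0.002, 0, 0, 0],
    [0, 0, 0, 0, 0, 0],
    [0, 0, 0, 0, 0, 0],
  ],
)

```text
time: 4.03
position: [0.5226, -0.2871, 0.2462]
tool_rot: [0.998, -0.057, 0.0, 0.001]
ft_force: [-5.9, 0.4, 24.0]
grip_width: 0.0003
grip_force: 12.0
```

Run:
```python
from h import *
c=camera("scene"); np.save("s2.npy",c,allow_pickle=True)
o=get_obs(); print(o["position"],o["ft_force"])
u,v,P=cloud(c); m=(u>=255)&(u<335)&(v>=150)&(v<240)
cv2.imwrite("pics/down.png",cv2.resize(c["pixels"][140:240,235:345],(770,700//1)[:2] if 0 else (660,600),interpolation=cv2.INTER_CUBIC))
```

```text
[ 0.5226168  -0.28706948  0.24614978] [-5.55989622  0.12680873 24.09172625]
```

The lever is hard on its stop: the tips are at z 64 mm against the stated 65, and the force climbs steeply. I'll let it come back up.

step_arm(
  rows=[
    [0, 0, 0.006, 0, 0, 0],
    [0, 0.001, 0.009, 0, 0, 0],
    [0, 0.002, 0.01, 0, 0, 0],
    [0, 0.002, 0.01, 0, 0, 0],
    [0, 0.002, 0.01, 0, 0, 0],
    [0, 0.001, 0.01, 0, 0, 0],
    [0, 0, 0.02, 0, 0, 0],
    [0, 0, 0.04, 0, 0, 0],
    [0, 0, 0.04, 0, 0, 0],
    [0, 0, 0, 0, 0, 0],
    [0, 0, 0, 0, 0, 0],
  ],
)

```text
time: 5.45
position: [0.5225, -0.2776, 0.3968]
tool_rot: [0.998, -0.057, -0.001, -0.001]
ft_force: [0.6, 0.1, -0.6]
grip_width: 0.0005
grip_force: 0.0
```

Run:
```python
from fit import *
o=get_obs(); print(o["position"],o["tool_rot"],o["q"].round(2),o["ft_force"].round(1))
cs={n:camera(n) for n in("top","scene")}
for n,c in cs.items(): np.save(n+"_b.npy",c,allow_pickle=True)
w=np.array([.001,.001,.01])
for n in cs:
  for f in (n,n+"_b"):
    c=np.load(f+".npy",allow_pickle=True).item(); p=np.array([.5754,-.1882,-.125])
    for s in (1.,.6):
        G=[gaussian_filter(c["pixels"][...,k].astype(float),s) for k in range(3)]
        R=minimize(lambda x:score(p+x*w,c,G,LEAF[n],.03),np.zeros(3),method="Nelder-Mead",options=dict(initial_simplex=np.r_[-np.ones((1,3)),2*np.eye(3)])); p=p+R.x*w
    print(f,p.round(4),R.fun)
a=cs["top"]["pixels"][160:220,262:342];b=cs["scene"]["pixels"][155:215,245:325]
cv2.imwrite("pics/after.png",np.hstack([cv2.resize(x,(400,300),interpolation=cv2.INTER_CUBIC) for x in(a,b)]))
```

```text
[ 0.52248524 -0.27758446  0.3967901 ] [ 9.98390064e-01 -5.67065114e-02 -1.01581841e-03 -7.87122279e-04] [-0.68  0.49  1.53  0.    1.13  1.01] [ 0.6  0.1 -0.6]
top [ 0.5754 -0.1882 -0.1248] -85.6798519948584
top_b [ 0.5758 -0.1865 -0.1273] -96.57967160748774
scene [ 0.575  -0.1879 -0.1943] -98.3266368154229
scene_b [ 0.575  -0.1876 -0.199 ] -101.46858534689284
```

View pics/after.png

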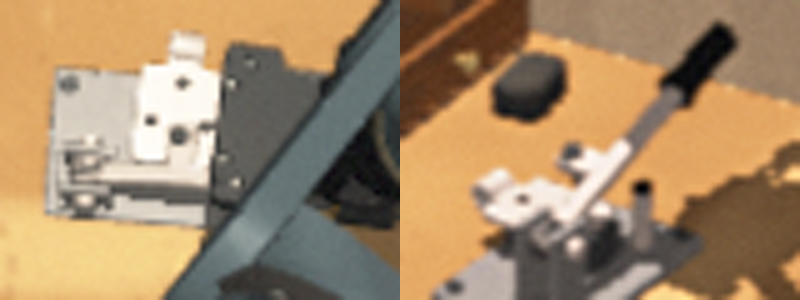

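The lever is back up (grip at right crop 705,55) and the leaf has not moved. Next is the grasp, 6 mm toward the knuckle side to keep the body clear of the stub.

step_arm(
  rows=[
    [0.015, 0.022, 0, 0, 0, -0.2],
    [0.015, 0.022, 0, 0, 0, -0.2],
    [0.015, 0.022, 0, 0, 0, -0.2],
    [0.014, 0.0228, -0.01, 0, 0, -0.1],
    [0, 0, -0.035, 0, 0, 0],
    [0, 0, -0.035, 0, 0, 0],
    [0, 0, -0.035, 0, 0, 0],
    [0, 0, -0.03, 0, 0, 0],
    [0, 0, 0, 0, 0, 0],
    [0, 0, 0, 0, 0, 0],
  ],
  jaw=0.087,
)

```text
time: 6.8
position: [0.5821, -0.1895, 0.2528]
tool_rot: [0.998, -0.063, -0.0, -0.0]
ft_force: [0.4, 0.0, -0.2]
grip_width: 0.0852
grip_force: 0.0
```

step_arm(
  rows=[
    [0, 0.0005, -0.02, 0, 0, 0],
    [0, 0, -0.015, 0, 0, 0],
    [0, 0, -0.01, 0, 0, 0],
    [0, 0, -0.006, 0, 0, 0],
    [0, 0, 0, 0, 0, 0],
    [0, 0, 0, 0, 0, 0],
  ],
)

```text
time: 7.55
position: [0.583, -0.1892, 0.2028]
tool_rot: [0.998, -0.063, 0.002, 0.001]
ft_force: [4.3, -0.3, 3.7]
grip_width: 0.087
grip_force: 2.4
```

The body's near edge is brushing the lever grip because of the yaw. I'll back up, shift 6 mm away, lower the squeeze and check.

step_arm(
  rows=[
    [0.002, 0, 0.01, 0, 0, 0],
    [0.003, 0, 0.01, 0, 0, 0],
    [0.002, 0, 0, 0, 0, 0],
    [0, 0, -0.007, 0, 0, 0],
    [0, 0, -0.007, 0, 0, 0],
    [0, 0, -0.006, 0, 0, 0],
    [0, 0, 0, 0, 0, 0],
    [0, 0, 0, 0, 0, 0],
  ],
  jaw=0.08,
)

```text
time: 8.55
position: [0.5889, -0.1889, 0.2016]
tool_rot: [0.998, -0.063, -0.0, -0.0]
ft_force: [-0.5, -0.3, 0.5]
grip_width: 0.0799
grip_force: 0.0
```

Run:
```python
from h import *
o=get_obs(); print(o["position"],o["tool_rot"].round(4),o["ft_force"].round(1),o["grip_force"],o["time"])
c=camera("scene"); b=c["pixels"][145:235,235:355]
cv2.imwrite("pics/grasp.png",cv2.resize(b,(800,600),interpolation=cv2.INTER_CUBIC))
```

```text
[ 0.58893748 -0.18888807  0.20158057] [ 9.98e-01 -6.29e-02 -1.00e-04 -0.00e+00] [-0.5 -0.3  0.5] 0.0 8.55
```

View pics/grasp.png

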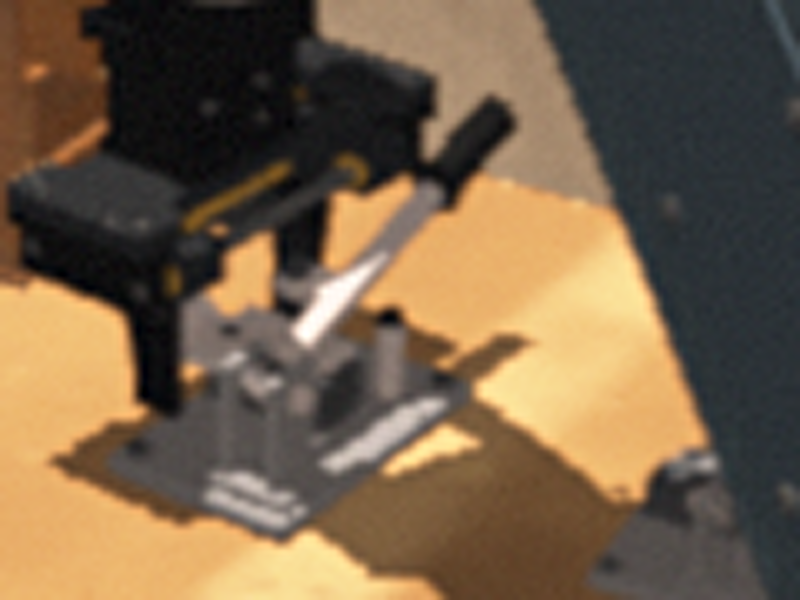

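It is clear now (force about 0), with the fingers straddling the leaf. Closing.

step_arm(
  rows=[
    [0, 0, 0, 0, 0, 0],
    [0, 0, 0, 0, 0, 0],
    [0, 0, 0, 0, 0, 0],
    [0, 0, 0, 0, 0, 0],
    [0, 0, 0, 0, 0, 0],
    [0, 0, 0, 0, 0, 0],
  ],
  jaw=0.03,
  squeeze=30,
)

```text
time: 9.35
position: [0.589, -0.189, 0.2018]
tool_rot: [0.998, -0.063, 0.0, 0.0]
ft_force: [-0.1, -0.5, 0.4]
grip_width: 0.0491
grip_force: 30.0
```

step_arm(
  rows=[
    [0, 0, 0.002, 0, 0, 0],
    [0, 0, 0.002, 0, 0, 0],
    [0, 0, 0, 0, 0, 0],
    [0.006, -0.0005, 0, 0, 0, 0],
    [0.008, -0.0005, 0, 0, 0, 0],
    [0.01, -0.001, 0, 0, 0, 0],
    [0.01, -0.001, 0, 0, 0, 0],
    [0.006, 0, 0, 0, 0, 0],
    [0, 0, 0, 0, 0, 0],
    [0, 0, 0, 0, 0, 0],
  ],
)

```text
time: 10.6
position: [0.6286, -0.1917, 0.2056]
tool_rot: [0.998, -0.063, -0.0, -0.0]
ft_force: [0.6, -0.2, -0.9]
grip_width: 0.0494
grip_force: 30.0
```

step_arm(
  rows=[
    [0, 0, 0.02, 0, 0, 0],
    [0, 0, 0.04, 0, 0, 0],
    [0, 0, 0.035, 0, 0, 0],
    [-0.008, 0.034, 0, 0, 0, -0.4],
    [-0.011, 0.04, 0, 0, 0, -0.5],
    [-0.011, 0.04, 0, 0, 0, -0.5],
    [-0.011, 0.04, 0, 0, 0, -0.5],
    [-0.011, 0.04, 0, 0, 0, -0.5],
    [-0.011, 0.04, 0, 0, 0, -0.5],
    [-0.011, 0.04, 0, 0, 0, -0.5],
    [-0.011, 0.04, 0, 0, 0, -0.4],
    [-0.0116, 0.0381, -0.012, 0, 0, -0.2],
  ],
)

```text
time: 12.1
position: [0.5324, 0.1616, 0.2911]
tool_rot: [0.995, -0.098, 0.002, -0.0]
ft_force: [0.0, -0.0, -1.9]
grip_width: 0.0494
grip_force: 30.0
```

step_arm(
  rows=[
    [0, 0, 0, 0, 0, 0],
    [0, 0, 0, 0, 0, 0],
    [0, 0, 0, 0, 0, 0],
    [0, 0, 0, 0, 0, 0],
  ],
)

```text
time: 12.6
position: [0.5328, 0.1593, 0.2891]
tool_rot: [0.995, -0.099, 0.0, -0.0]
ft_force: [-0.1, 0.1, -0.6]
grip_width: 0.0491
grip_force: 30.0
```

Run:
```python
from fit import *
o=get_obs(); p=o["position"]; q=o["tool_rot"]; print(o["time"],p,q.round(4),o["ft_force"].round(1))
from scipy.spatial.transform import Rotation as Ro
print(Ro.from_quat(q).as_matrix().round(4).tolist())
ims=[]
for n,bx in(("scene",(140,200)),("top",(150,150))):
    c=camera(n); np.save(n+"_h.npy",c,allow_pickle=True)
    ims.append(cv2.resize(c["pixels"][bx[1]:bx[1]+90,bx[0]:bx[0]+90],(400,400),interpolation=cv2.INTER_CUBIC))
cv2.imwrite("pics/hover.png",np.hstack(ims))
```

```text
12.6 [0.53283375 0.15928127 0.28913875] [ 9.951e-01 -9.850e-02  4.000e-04 -0.000e+00] [-0.1  0.1 -0.6]
[[0.9806, -0.1961, 0.0008], [-0.1961, -0.9806, -0.0], [0.0008, -0.0002, -1.0]]
```

View pics/hover.png

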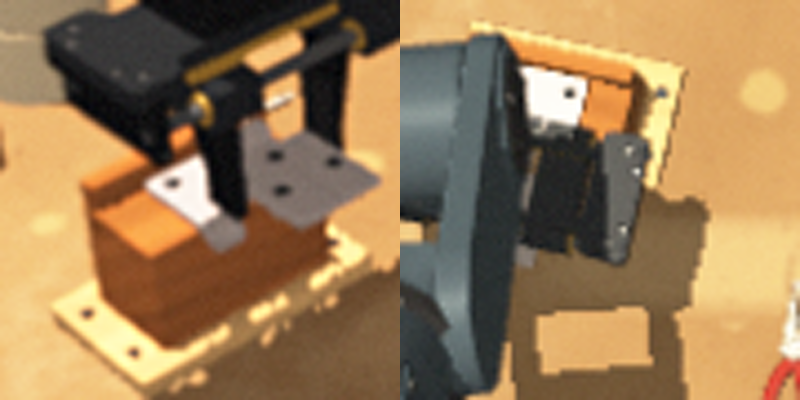

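Run:
```python
from fit import *
c=np.load("scene_h.npy",allow_pickle=True).item()
th=-.1976; g=np.array([.5328,.1593]); R=np.array([[np.cos(th),-np.sin(th)],[np.sin(th),np.cos(th)]])
l0=g-R@[.0135,0]; print("pred leaf",l0.round(4),"eye",(l0+R@[.036,0]).round(4))
E=[((-34,-25,6),(-34,25,6)),((-34,-25,6),(8,-25,6)),((-34,25,6),(-2,25,6)),((-34,-25,0),(-34,25,0))]
w=np.array([.001,.001,.01])
ims=[]
for EE in (E[:3],[E[3]]+E[1:3]):
  for z0 in (.1173,.1193):
    p=np.r_[l0,th]
    for s in (1.,.6):
        G=[gaussian_filter(c["pixels"][...,k].astype(float),s) for k in range(3)]
        r=minimize(lambda x:score(p+x*w,c,G,EE,z0),np.zeros(3),method="Nelder-Mead",options=dict(initial_simplex=np.r_[-np.ones((1,3)),2*np.eye(3)])); p=p+r.x*w
    q=np.r_[p[:2],th]
    r=minimize(lambda x:score(np.r_[p[:2]+x*.001,th],c,G,EE,z0),np.zeros(2),method="Nelder-Mead",options=dict(initial_simplex=[[-1,-1],[2,0],[0,2]])); q[:2]+=r.x*.001
    print(z0,p.round(4),"fixed yaw",q.round(4),-r.fun)
# depth-based height of visible plate
u,v,P=cloud(c); loc=(P[:,:2]-l0)@R; m=(abs(loc[:,0]+.02)<.01)&(abs(loc[:,1]+.005)<.015)&(P[:,2]>.1)&(P[:,2]<.14); print("plate top z",m.sum(),np.median(P[m,2]))
j=(.5532,.1575,-.2096); Rj=lambda a:np.array([[np.cos(a),-np.sin(a)],[np.sin(a),np.cos(a)]])
loc=(P[:,:2]-[.554,.156])@Rj(-.195); m=(loc[:,0]>.017)&(loc[:,0]<.04)&(loc[:,1]>.03)&(loc[:,1]<.052)&(P[:,2]>.06)&(P[:,2]<.09); print("block top z",m.sum(),np.median(P[m,2]))
```

```text
pred leaf [0.5196 0.162 ] eye [0.5549 0.1549]
0.1173 [ 0.5127  0.1691 -0.0091] fixed yaw [ 0.5138  0.1658 -0.1976] 62.65652213424864
0.1193 [ 0.5108  0.1713 -0.0079] fixed yaw [ 0.5114  0.1678 -0.1976] 62.78725793376767
0.1173 [0.5176 0.1695 0.0297] fixed yaw [ 0.5196  0.1651 -0.1976] 52.11314787734707
0.1193 [0.5157 0.1716 0.0298] fixed yaw [ 0.5178  0.1672 -0.1976] 52.31453939945827
plate top z 85 0.12324420777452216
block top z 64 0.0745563170331951
```

Run:
```python
from fit import *
c=np.load("scene_h.npy",allow_pickle=True).item()
th=-.1976; l0=[.5196,.162]; k=400/90
pts=[(-34,25,6),(-34,-25,6),(-34,25,0),(-34,-25,0),(0,25,6),(8,-25,6),(36,10,12),(-24,-8,6),(45,0,3)]
uv=proj(c,place([*l0,th],pts,.1173)); print(((uv+.5-[140,200])*k).round(0).tolist())
# grey, upward-facing plate region by depth
u,v,P=cloud(c); px=c["pixels"][v,u].astype(int)
m=(u>190)&(u<230)&(v>222)&(v<256)&(P[:,2]>.112)&(P[:,2]<.135)
R=np.array([[np.cos(th),-np.sin(th)],[np.sin(th),np.cos(th)]])
L=(P[m][:,:2]-l0)@R; M=np.zeros((384,512),np.uint8); M[v[m],u[m]]=1
h=px[m].max(1)>60
L=L[h]*1000; print(len(L),np.percentile(L,[1,5,50,95,99],axis=0).round(1).tolist())
r=cv2.minAreaRect(((P[m][h][:,:2])*1000).astype(np.float32)); print(r)
np.set_printoptions(linewidth=250)
g=c["pixels"][222:256,188:230].max(2); print("\n".join(" ".join(f"{x:3d}" for x in row) for row in g))
```

```text
[[298.0, 220.0], [380.0, 175.0], [299.0, 231.0], [381.0, 185.0], [252.0, 190.0], [323.0, 140.0], [229.0, 136.0], [339.0, 181.0], [236.0, 135.0]]
481 [[-36.1, -31.8], [-35.1, -24.0], [-8.0, -0.4], [28.2, 24.4], [34.6, 25.7]]
((519.3659057617188, 158.336181640625), (60.40923309326172, 75.55535888671875), 79.43561553955078)
 38  31  26  31  26  26  25  29  26  21  40 150 250 252 247 223 190 204 239 225 106  20  18  27  24  22  23  16  24 111 211 239 236 233 234 233 234 233 234 234 232 230
 31  24  24  30  28  27  26  31  27  23  31 143 246 231 196 176 182 225 241 233 114  17  22  21  23  24  21  14  30 134 233 240 236 234 235 233 233 233 234 235 233 234
 47  27  29  29  25  29  25  27  25  24  38 108 186 181 183 223 234 238 241 230 118  22  23  23  28  27  20  16  36 142 238 240 234 234 234 233 234 234 233 233 234 232
 46  27  28  29  29  27  29  32  39  59  78 120 181 227 234 239 240 238 242 234 113  18  20  24  23  23  16  18  43 146 236 239 234 235 234 235 234 234 234 234 234 234
 49  27  29  27  24  26  52  85  88 106 118 150 222 243 239 238 237 238 241 234 112  20  20  27  23  23  
[... 4234 characters left out ...]
 233 232 233 234 233 234 234
135 137 139 141 140 138 130 129 126 126 125 125 125 125 123 120 115 113 112 115 118 108 111 109 112 211 255 255 250 250 240 232 233 233 234 234 233 234 235 235 234 235
135 133 135 136 135 132 131 125 123 125 123 122 122 122 121 113 113 116 114 114 112 113 111 111 111 138 210 240 254 255 251 237 233 233 233 234 234 236 234 235 236 235
128 130 132 130 129 123 126 123 123 123 121 116 119 117 115 119 116 116 115 112 111 111 116 114 107  98  95 139 235 255 255 251 247 239 236 235 236 237 234 235 237 236
126 126 126 123 122 123 121 120 121 120 115 115 116 117 117 116 118 114 114 112 116 112 116 111 103 109 154 211 250 255 255 255 255 251 242 236 236 235 237 235 236 235
```

The plate's scene-view corner (225,240) matches the prediction of (225.6,240.5), so the in-hand offset is right. I'll centre over the gap and lower to a slight overlap.

step_arm(
  rows=[
    [-0.001, 0.0013, -0.006, 0, 0, 0],
    [0, 0, -0.006, 0, 0, 0],
    [0, 0, -0.006, 0, 0, 0],
    [0, 0, -0.003, 0, 0, 0],
    [0, 0, -0.002, 0, 0, 0],
    [0, 0, -0.002, 0, 0, 0],
    [0, 0, -0.002, 0, 0, 0],
    [0, 0, 0, 0, 0, 0],
    [0, 0, 0, 0, 0, 0],
  ],
)

```text
time: 13.82
position: [0.5313, 0.1615, 0.2618]
tool_rot: [0.995, -0.098, 0.0, -0.0]
ft_force: [0.6, -1.6, -1.4]
grip_width: 0.0494
grip_force: 30.0
```

step_arm(
  rows=[
    [0, -0.0004, -0.002, 0, 0, 0],
    [0, -0.0004, -0.002, 0, 0, 0],
    [0, 0, -0.002, 0, 0, 0],
    [0, 0, -0.002, 0, 0, 0],
    [0, 0, 0, 0, 0, 0],
    [0, 0, 0, 0, 0, 0],
    [0, 0, 0, 0, 0, 0],
  ],
)

```text
time: 14.7
position: [0.5314, 0.1608, 0.2538]
tool_rot: [0.995, -0.098, 0.0, -0.0]
ft_force: [-0.3, 0.2, -1.1]
grip_width: 0.0493
grip_force: 30.0
```

Run:
```python
from h import *
for _ in range(3):
    o=get_obs(); print(o["time"],o["position"].round(5),o["ft_force"].round(2),o["moment"].round(3)); c=camera("scene")
```

```text
14.7 [0.53138 0.16075 0.25381] [-0.27  0.23 -1.14] [ 0.07  -0.038 -0.022]
14.75 [0.53137 0.16077 0.25383] [-0.73  0.57 -1.28] [0.057 0.013 0.019]
14.8 [0.53137 0.16075 0.25384] [-0.21 -0.59  0.03] [ 0.053  0.014 -0.034]
```

step_arm(
  rows=[
    [0, 0, -0.002, 0, 0, 0],
    [0, 0, -0.002, 0, 0, 0],
    [0, 0, -0.002, 0, 0, 0],
    [0, 0, -0.001, 0, 0, 0],
    [0, 0, 0, 0, 0, 0],
    [0, 0, 0, 0, 0, 0],
  ],
)

```text
time: 15.6
position: [0.5314, 0.1608, 0.2468]
tool_rot: [0.995, -0.098, 0.0, -0.0]
ft_force: [-1.2, -0.4, -0.9]
grip_width: 0.0496
grip_force: 30.0
```

step_arm(
  rows=[
    [0.0001, 0.0005, 0, 0, 0, 0],
    [0.0001, 0.0005, 0, 0, 0, 0],
    [0.0001, 0.0005, 0, 0, 0, 0],
    [0, 0, 0, 0, 0, 0],
    [0, 0, 0, 0, 0, 0],
  ],
)

```text
time: 16.23
position: [0.5316, 0.1618, 0.2467]
tool_rot: [0.995, -0.098, -0.0, 0.0]
ft_force: [-0.2, -5.3, -0.3]
grip_width: 0.0491
grip_force: 30.0
```

The left side touches at y about 0.1617. I'll probe the other side.

step_arm(
  rows=[
    [-0.0002, -0.001, 0, 0, 0, 0],
    [-0.0002, -0.001, 0, 0, 0, 0],
    [-0.0002, -0.001, 0, 0, 0, 0],
    [-0.0001, -0.0005, 0, 0, 0, 0],
    [-0.0001, -0.0005, 0, 0, 0, 0],
    [-0.0001, -0.0005, 0, 0, 0, 0],
    [0, 0, 0, 0, 0, 0],
    [0, 0, 0, 0, 0, 0],
  ],
)

```text
time: 17.23
position: [0.5307, 0.1578, 0.2468]
tool_rot: [0.995, -0.098, 0.0, -0.0]
ft_force: [0.0, 1.1, -2.2]
grip_width: 0.0495
grip_force: 30.0
```

step_arm(
  rows=[
    [-0.0001, -0.0005, 0, 0, 0, 0],
    [-0.0001, -0.0005, 0, 0, 0, 0],
    [0, 0, 0, 0, 0, 0],
    [0, 0, 0, 0, 0, 0],
  ],
)

```text
time: 17.73
position: [0.5306, 0.1574, 0.2468]
tool_rot: [0.995, -0.098, 0.0, -0.001]
ft_force: [-0.1, 5.0, -2.3]
grip_width: 0.0494
grip_force: 30.0
```

Both sides show 5 N contact, at y 0.1618 and 0.1574, so the centre is 0.1596. I'll centre, then probe forward.

step_arm(
  rows=[
    [0.0003, 0.0014, 0, 0, 0, 0],
    [0.0003, 0.0014, 0, 0, 0, 0],
    [0.001, -0.0002, 0, 0, 0, 0],
    [0.001, -0.0002, 0, 0, 0, 0],
    [0.0005, -0.0001, 0, 0, 0, 0],
    [0.0005, -0.0001, 0, 0, 0, 0],
    [0, 0, 0, 0, 0, 0],
    [0, 0, 0, 0, 0, 0],
  ],
)

```text
time: 18.73
position: [0.5341, 0.1589, 0.2467]
tool_rot: [0.995, -0.098, -0.0, 0.0]
ft_force: [1.1, 0.2, -2.0]
grip_width: 0.0489
grip_force: 30.0
```

step_arm(
  rows=[
    [0.0005, -0.0001, 0, 0, 0, 0],
    [0.0005, -0.0001, 0, 0, 0, 0],
    [0, 0, 0, 0, 0, 0],
    [0, 0, 0, 0, 0, 0],
  ],
)

```text
time: 19.23
position: [0.5351, 0.1587, 0.2468]
tool_rot: [0.995, -0.098, -0.0, 0.0]
ft_force: [0.2, 0.0, -1.5]
grip_width: 0.0497
grip_force: 30.0
```

step_arm(
  rows=[
    [0.0005, -0.0001, 0, 0, 0, 0],
    [0.0005, -0.0001, 0, 0, 0, 0],
    [0, 0, 0, 0, 0, 0],
    [0, 0, 0, 0, 0, 0],
  ],
)

```text
time: 19.73
position: [0.536, 0.1586, 0.2467]
tool_rot: [0.995, -0.098, -0.0, 0.0]
ft_force: [-0.9, 0.9, -0.6]
grip_width: 0.0491
grip_force: 30.3
```

step_arm(
  rows=[
    [0.0005, -0.0001, 0, 0, 0, 0],
    [0.0003, -0.0001, 0, 0, 0, 0],
    [0, 0, 0, 0, 0, 0],
    [0, 0, 0, 0, 0, 0],
  ],
)

```text
time: 20.23
position: [0.5365, 0.1585, 0.2466]
tool_rot: [0.995, -0.098, -0.001, 0.0]
ft_force: [-2.6, 1.2, 0.0]
grip_width: 0.0491
grip_force: 31.0
```

step_arm(
  rows=[
    [0.0005, -0.0001, 0, 0, 0, 0],
    [0, 0, 0, 0, 0, 0],
    [0, 0, 0, 0, 0, 0],
  ],
)

```text
time: 20.6
position: [0.5367, 0.1584, 0.2466]
tool_rot: [0.995, -0.098, -0.001, 0.0]
ft_force: [-5.1, 2.1, 1.5]
grip_width: 0.0497
grip_force: 31.2
```

step_arm(
  rows=[
    [-0.0017, 0.0004, 0, 0, 0, 0],
    [-0.0017, 0.0004, 0, 0, 0, 0],
    [-0.0017, 0.0003, 0, 0, 0, 0],
    [0, 0, 0, 0, 0, 0],
    [0, 0, 0, 0, 0, 0],
    [0, 0, 0, 0, 0, 0],
  ],
)

```text
time: 21.35
position: [0.5325, 0.1593, 0.2468]
tool_rot: [0.995, -0.098, 0.0, -0.0]
ft_force: [-1.0, -0.7, -2.0]
grip_width: 0.0492
grip_force: 30.0
```

Run:
```python
from h import *
for _ in range(3):
    o=get_obs(); print(o["time"],o["position"].round(5),o["tool_rot"].round(4),o["ft_force"].round(2)); c=camera("scene")
u,v,P=cloud(c); th=-.1965; R=np.array([[np.cos(th),-np.sin(th)],[np.sin(th),np.cos(th)]]); L=(P[:,:2]-[.5544,.155])@R*1000
m=(abs(L[:,0]+57)<9)&(abs(L[:,1]+5)<15)&(P[:,2]>.05)&(P[:,2]<.12); print("plate top z",m.sum(),np.median(P[m,2]),"expect .081")
A=np.c_[L[m][:,:2],np.ones(m.sum())]; print(np.linalg.lstsq(A,P[m,2],rcond=None)[0]*1000)
cv2.imwrite("pics/final.png",cv2.resize(c["pixels"][200:290,140:260],(800,600),interpolation=cv2.INTER_CUBIC))
```

```text
21.35 [0.53254 0.15931 0.24681] [ 9.952e-01 -9.770e-02  3.000e-04 -0.000e+00] [-0.97 -0.66 -1.97]
21.4 [0.53247 0.15931 0.24677] [ 9.952e-01 -9.770e-02  2.000e-04 -0.000e+00] [-0.22  0.38 -1.15]
21.45 [0.53243 0.15935 0.24675] [ 9.952e-01 -9.770e-02  1.000e-04 -0.000e+00] [ 0.01 -0.19 -1.25]
plate top z 74 0.08078001752426345 expect .081
[-2.68278543e-03 -1.53674975e-02  8.05028480e+01]
```

View pics/final.png

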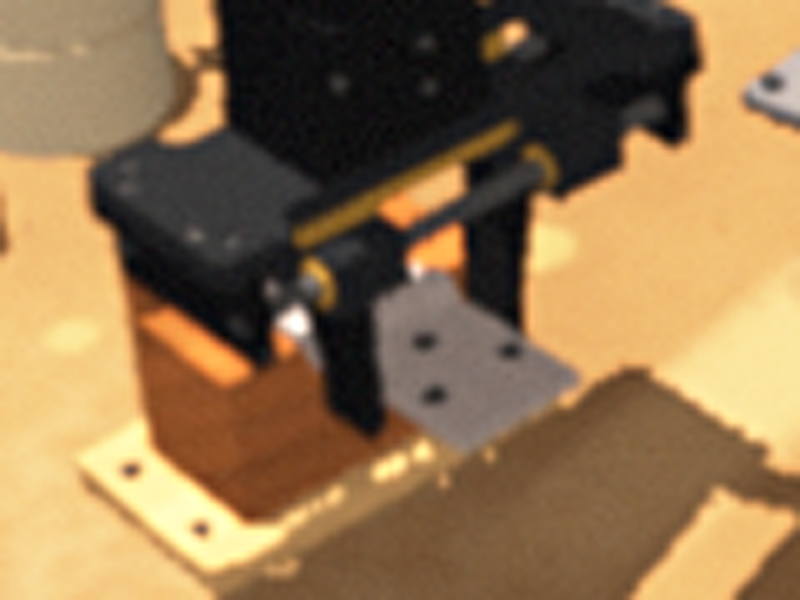

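The leaf is held level at the jamb with its plate (470,370) on the robot's side. The plate top is at 80.8 mm against the expected 81, it is centred by touch, and there is no contact force. Handing in.

```bash
python3 -c "
from rig import hand_in; print(hand_in())"
```

```text
the job is handed in; nothing more can be done
None
```

The job is handed in, result not reported: the lever went to its stop and came back up, and the leaf is held still and level with its eye centred by touch in the jamb gap, no contact force measured; on the way to the grasp the gripper body brushed the lever grip at about 5 N before I backed off.

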